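# Lock a hammer-head stud into a slotted strut rail and run it up to the hidden stop

## Task

Take the hammer-head stud from its wooden holder, drop its head lengthwise through the slot of the aluminium rail in the half away from the steel foot plate, push it down against the spring strip and turn it a quarter turn so that the head catches under the lips. Then slide it, still caught crosswise, along the rail towards the foot plate until you feel it push the lightly sprung stop hidden under the lips home, and let go, leaving it upright and holding the stop in. Be gentle: never force the stud against the rail or its stop, and leave the things around undisturbed.

Things in the scene. Friction and masses are not known exactly. Their poses are not given: they have to be found in the camera images.
- stud: Steel hammer-head stud, 62 mm tall, about 90 g, loose in the holder. Origin: centre of the head's underside; z up, x along the head. Head 34 mm long (x), 15 wide (y), 7 thick; lowest 2 mm stepped in to 30 x 11.5. Neck 10 mm round, z 7 to 33. Looks the same after half a turn.
- stud_grip (a point): Middle of the stud's flat thumb grip, 47 mm above the underside. The grip spans z 32 to 62 mm, 28 mm along the stud's x (as the head does) and 10 mm thick along y: pinch it across the 10 mm. Axes as the stud's.
- rail: Fixed aluminium strut rail, 300 mm long, 46 wide, on a plywood board 320 x 100 x 10. Origin: middle of the board's underside, on the worktop; x along the rail towards the end with the flat steel foot plate, y across, z up. Lips at z 46 to 50; slot between them 18 mm wide (y -9 to 9), full length; hollow below 40 mm wide.
- rail_mouth (a point): Point on the slot's centre line at the upper face of the lips, rail x = -60, y = 0, z = 50 mm (the half away from the foot plate): a good place to drop the head in, always clear of the stop. Axes as the rail's.
- strip (a joint): How far the 16 mm wide sprung steel strip along the slot's bottom is pushed down (m). Its top is at rail z 42 mm when free (0), solid at 32 (0.010); 5 N starts it, 0.4 N more per mm; damped. The head must be pushed to underside z 35 to 37 to turn under the lips. Let go after turning, the strip lifts it against the lips (underside z 39) and holds it upright.
- rail_foot (a point): Foot-plate end of the rail's slot, at the lips' upper face (rail x = 150, y = 0, z = 50 mm). Between it and the middle hides the stop: two steel blocks under the lips that only the turned head meets (it is 15 mm along the rail, so the stud's axis ends 7.5 mm short). Their free faces lie anywhere from rail x = 10 to 66 mm, not measured and hardly visible. Sliding the stud takes 2 to 12 N.
- catch (a joint): How far the stop's faces are pushed towards the foot plate (m): 0 free, 0.004 home. A light spring (0.7 N at first, 1.4 N when home) pushes back, then it is rigid. It does not tell where the stop is. A caught stud let go there stays, by friction.
- holder: Wooden holder block, fixed, 80 x 56 x 30 mm tall. Origin: centre of its underside; z up. A pocket 12 mm deep in its top, 37 x 18 mm, long side along the block's x, holds the stud's head: the stud's underside stands 18 mm above the worktop.
- mug: White mug, 80 mm across, 90 mm tall, bystander, origin under its centre.
- pot: Yellow pot with a small plant, 84 mm across, about 180 mm tall, bystander, origin under its centre.
- screwdriver: Screwdriver lying on the worktop, bystander.
- pull: Brass bar cabinet pull, 160 mm long, 41 mm tall, standing on its two feet, bystander, origin under its centre.

How it is judged:
By the outcome, as a careful person would: the job done as asked, in the order asked, and still so for the second after the job is handed in, with the robot touching nothing.
It also fails if it takes over 54 s, if anything falls off the work surface, if the arm or the gripper's body presses on something with over 40 N, if the wrist force passes 120 N, or if a joint passes its speed limit or range.

## Robot

A 6-joint arm with a two-finger parallel gripper is mounted at the origin on the work surface. World frame = base frame: x ahead of the robot, y to its left, z up, the work surface at z = 0. Lengths are in m, angles in rad, forces in N, time in s.
With the tool pointing down it reaches from about 0.2 to 0.875 m from the base axis. Payload 3.4 kg.
Tool frame: the origin (TCP) lies midway between the tips of the shut fingers; the grasp point (between the pads) lies r.pinch_z behind it (r.pinch_z is the distance from the TCP to the grasp point, in m); z points along the fingers, y is the line along which they close (so a half turn about z gives the same grasp; the last joint's range is limited). The gripper opens to 94 mm and grips with 3 to 60 N. Pads are 16 mm wide; open, the fingers measure 119 mm over their backs; the gripper's body (75 mm by 177 mm) begins 78 mm behind the grasp point.
Start: joints at [-1.32, 0.276, 1.505, -0, 1.361, -0.121], TCP at [0.209, -0.536, 0.205] pointing down, gripper open.
Joint ranges: [-2.89, 2.89], [-0.75, 2.08], [0.22, 2.7], [-1.18, 4.32], [0.11, 2.71], [-2.7, 2.7]. Speed limits (rad/s): [2.57, 2.57, 3.14, 3.14, 3.14, 3.14].

## Interface

Orientations are given as a unit quaternion [x, y, z, w].
In Python, from plant import r gives the robot as it stands. The module is installed in compiled form; this text tells all that it offers.
- The arm moves only by the tool play_rows, never from a script. Its argument "targets" is a list of rows, each an object with "offset": the shift along the tool's x, y, z each as a share of 0.5 m, from -1 to 1, a list of three; "delta_rot": the turn, a rotation vector about the tool's x, y, z each as a share of 180 degrees, from -1 to 1, a list of three; "hand": the opening, from 0 (shut) to 1 (fully open). A call has exactly 5 rows; each row shifts and turns the commanded pose from where the row before left it, along the tool's axes as they then stand; what a row does not reach is not made up. A row lasts 1/8 s, in which the tool goes at most 62.5 mm and 10.7 degrees, less where a joint would pass 70% of its speed; a pose out of reach is approached as far as the arm can. A call with a number of a shift or a turn outside -1 to 1 is refused whole. A call with a gripper value outside its range is refused whole. The fingers move at their own pace and stop on an object; the grip force is fixed at half the most. Time passes only in rows, so rows that do not move let the fingers close, or fill a call up. It gives the time, the measured TCP pose, the force, the opening and the grip force at its end, in the units of the state.
- r.get_state(): the state, without advancing time (a new reading comes with each control period).
- r.grab_frame(name): name is "scene" or "top"; returns the picture (400x640x3 uint8, red, green, blue); there is no depth.
- r.get_calibration(name): a dict with "intrinsics" (3x3 intrinsics, pixels), "k1" (the pictures are not rectified: a ray, as slopes to the right and down, at radius r is drawn at 1 + k1 r^2 times it, then the intrinsics apply), "world_from_camera" (4x4, takes a point from camera to world coordinates). Camera axes: x right, y up, looking along -z (the intrinsics and any distortion apply to the point x, -y, -z); pixel columns grow to the right and rows downward; lengths in m; the calibration is good to about 2 mm. A picture is of the moment at which its call begins. get_calibration takes no time and is no camera call.
- r.job_done(): hands the job in; it is judged then, once.
The state is a dict: "time": time; "joints": joint angles; "joint_vel": joint speeds; "joint_efforts": joint torques, N m; "eef_pos": TCP position; "tool_rot": TCP orientation; "wrist_force": force on the tool from outside, world axes, zero at the start; "torque": the same for the moment, N m; "finger_gap": finger opening in m; "grip_force": force on a finger pad.
Only numpy, scipy, OpenCV 4.12 (cv2) and the standard library are available. Lean on these libraries where they do the work, as an engineer would, in place of code of your own. Each camera call takes 0.05 s, during which the arm holds its last target. There are 200 camera calls.

## Working session

There is one attempt and no reset: what is moved stays moved. The work goes in short steps, Python scripts to look and compute and a tool call to move; the robot and the scene stay as the last step left them, time stands still between calls to the robot, and variables do not carry over. Pictures are saved under pics/ and viewed, at most 10 in all, crops included, and the job is handed in when it is done.

Besides the shell and the picture viewer there is one more tool, called after "Request:" by a JSON object that holds its "name" and its "arguments". play_rows: Moves the arm, as the interface text tells. Shift numbers are shares of 0.5 m and turn numbers shares of 180 degrees, none past 1 either way. Its arguments: {"type":"object","properties":{"targets":{"type":"array","items":{"type":"object","properties":{"offset":{"type":"array","items":{"type":"number"}},"delta_rot":{"type":"array","items":{"type":"number"}},"hand":{"type":"number"}}}}},"required":["targets"]}

```bash
mkdir -p pics
python3 - <<'E'
from plant import r
import cv2
for n in("scene","top"):
    im=r.grab_frame(n); cv2.imwrite(f"pics/{n}0.png",im[...,::-1])
    c=r.get_calibration(n); print(n,c)
s=r.get_state(); print(s, r.pinch_z)
E
```

```text
scene {'intrinsics': array([[403.13530935,   0.        , 320.65371817],
       [  0.        , 403.13530935, 201.25780976],
       [  0.        ,   0.        ,   1.        ]]), 'k1': -0.04402964353958622, 'world_from_camera': array([[ 0.83117665, -0.38737016,  0.39886056,  0.9855606 ],
       [ 0.5558621 ,  0.59538438, -0.58011616, -0.5454243 ],
       [-0.01275566,  0.70389047,  0.71019398,  0.76056289],
       [ 0.        ,  0.        ,  0.        ,  1.        ]])}
top {'intrinsics': array([[445.94157179,   0.        , 323.41886962],
       [  0.        , 445.94157179, 193.01788603],
       [  0.        ,   0.        ,   1.        ]]), 'k1': -0.05037196589005968, 'world_from_camera': array([[ 1.63144034e-02,  9.93681850e-01, -1.11041531e-01,
         4.56506391e-01],
       [-9.99866908e-01,  1.62045631e-02, -1.89165096e-03,
         9.37905552e-03],
       [-8.03197290e-05,  1.11057613e-01,  9.93813967e-01,
         1.16417089e+00],
       [ 0.00000000e+00,  0.00000000e+00,  0.00000000e+00,
         1.00000000e+00]])}
{'time': 0.1, 'joints': array([-1.32002047e+00,  2.76507993e-01,  1.50596703e+00, -4.16244569e-05,
        1.36070312e+00, -1.20999419e-01]), 'joint_vel': array([ 0.00085385, -0.00125824, -0.00421866,  0.00063322, -0.0019639 ,
        0.00064227]), 'joint_efforts': array([ 1.73190409e-03, -4.05454946e+01, -2.37780529e+01,  7.01830653e-02,
        2.98798503e-02, -4.17730951e-05]), 'eef_pos': array([ 0.20873662, -0.5352418 ,  0.20472053]), 'tool_rot': array([ 9.82771471e-01,  1.84823177e-01, -7.17120581e-05, -7.89757258e-04]), 'wrist_force': array([ 0.28729532, -0.22434232, -1.1053924 ]), 'torque': array([-0.08351376,  0.02746223, -0.01477606]), 'grip_force': 0.0, 'finger_gap': 0.09413037659786168} 0.0188
```

View pics/scene0.png

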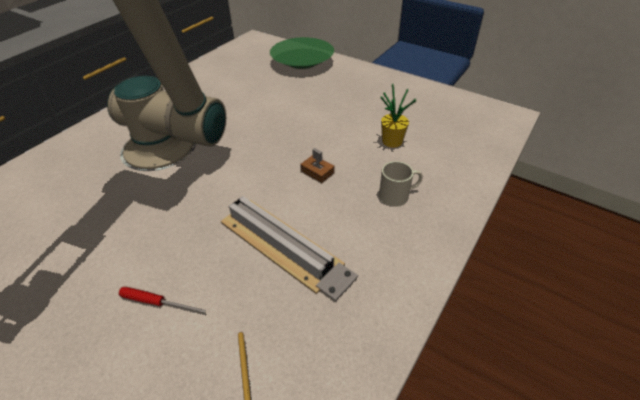

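View pics/top0.png

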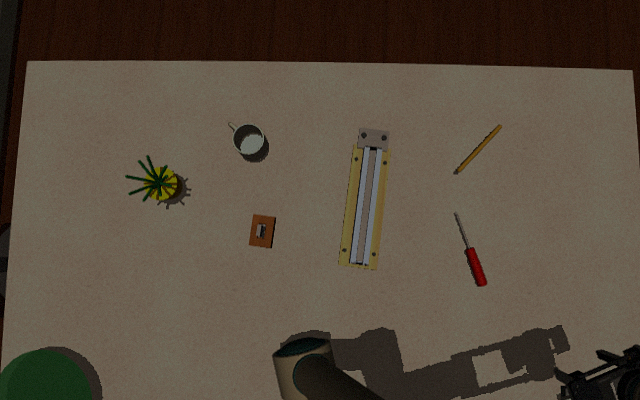

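The scene shows the holder at about (318,165) and the rail from (235,205) to (340,280), with the foot plate at the near end. In the top view the holder is at (262,231). The rail runs from (358,268) to (373,135), with the plate at the upper end.

```bash
cat > h.py <<'E'
import numpy as np, cv2
from plant import r
def ray(n,px):
    c=r.get_calibration(n);K=c["intrinsics"];T=c["world_from_camera"]
    p=np.atleast_2d(np.array(px,float))
    d=cv2.undistortPoints(p[:,None],K,np.array([c["k1"],0,0,0,0.]),None,None)[:,0] 
    # iterate to the exact model r_d=r(1+k1 r^2)
    v=np.c_[d[:,0],-d[:,1],-np.ones(len(d))]@T[:3,:3].T
    return T[:3,3],v
def plane(n,px,z):
    o,v=ray(n,px); return (o+v*((z-o[2])/v[:,2])[:,None])[:,:2]
def proj(n,P):
    c=r.get_calibration(n);K=c["intrinsics"];T=c["world_from_camera"]
    q=(np.atleast_2d(P)-T[:3,3])@T[:3,:3]; s=np.c_[q[:,0],-q[:,1]]/-q[:,2:]
    s*=1+c["k1"]*(s**2).sum(1,keepdims=True); return s@K[:2,:2].T+K[:2,2]
E
python3 - <<'E'
from h import *
im=cv2.imread("pics/top0.png"); sc=cv2.imread("pics/scene0.png")
a=cv2.resize(im[118:280,325:405],None,fx=3.6,fy=3.6,interpolation=2)
b=cv2.resize(im[205:258,240:285],None,fx=6,fy=6,interpolation=2)
c=cv2.resize(sc[140:190,290:345],None,fx=5,fy=5,interpolation=2)
o=np.zeros((590,580,3),np.uint8);o[:a.shape[0],:a.shape[1]]=a;o[:b.shape[0],300:300+b.shape[1]]=b;o[325:325+c.shape[0],300:300+c.shape[1]]=c
cv2.imwrite("pics/z.png",o)
hsv=cv2.cvtColor(im,cv2.COLOR_BGR2HSV)
for nm,lo,hi,box,z in (("holder",(3,120,50),(15,255,200),(240,205,285,258),.03),("board",(16,90,90),(32,255,255),(325,118,405,280),.01)):
    m=np.zeros(im.shape[:2],np.uint8);x0,y0,x1,y1=box
    m[y0:y1,x0:x1]=cv2.inRange(hsv,lo,hi)[y0:y1,x0:x1]
    pts=np.argwhere(m)[:,::-1].astype(float)
    w=plane("top",pts,z).astype(np.float32)*1000
    print(nm,len(pts),cv2.minAreaRect(w),cv2.boxPoints(cv2.minAreaRect(w)).round(1).tolist())
E
```

```text
holder 570 ((484.5960693359375, 167.80789184570312), (55.599666595458984, 79.59392547607422), 83.13562774658203) [[441.79998779296875, 145.0], [520.7999877929688, 135.5], [527.4000244140625, 190.6999969482422], [448.3999938964844, 200.1999969482422]]
board 2220 ((554.3401489257812, -95.95901489257812), (101.27969360351562, 320.4823303222656), 83.19667053222656) [[389.20001220703125, -127.30000305175781], [707.5, -165.1999969482422], [719.5, -64.69999694824219], [401.20001220703125, -26.700000762939453]]
```

View pics/z.png

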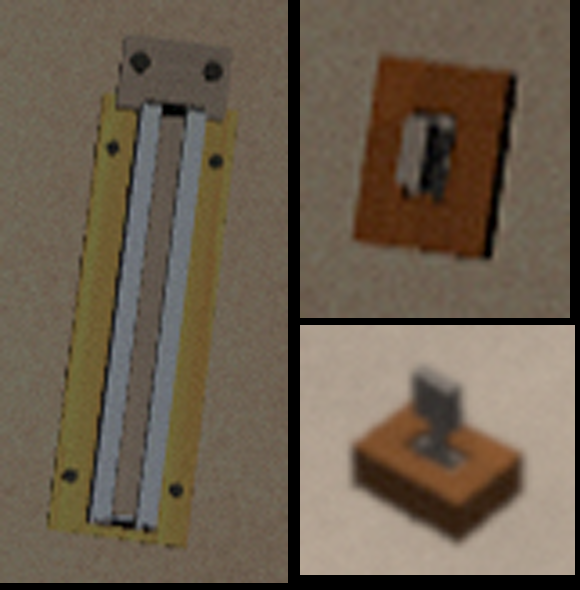

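The crops show the slot clearly between the bright lips, and the stud's grip is aligned with the pocket. The box fits match the true sizes to within about 1 mm, and both yaws are about -6.8°. Next I refine the slot and grip positions.

Run:
```python
from h import *
C=np.array([.55434,-.09596]);t=np.deg2rad(-6.80);ux=np.array([np.cos(t),np.sin(t)]);uy=np.array([-ux[1],ux[0]])
ys=np.arange(-30,30.01,.25)
for n in("top","scene"):
    g=cv2.cvtColor(cv2.imread(f"pics/{n}0.png"),cv2.COLOR_BGR2GRAY).astype(np.float32)
    for x0,x1 in((-135,-50),(-40,40),(50,135)):
        acc=[]
        for x in np.arange(x0,x1,1.):
            P=np.c_[(C+ux*x/1e3)+np.outer(ys/1e3,uy),np.full(len(ys),.05)]
            q=proj(n,P).astype(np.float32);acc.append(cv2.remap(g,q[None,:,0].copy(),q[None,:,1].copy(),1)[0])
        p=np.mean(acc,0);d=np.diff(p)
        pk=[(float(ys[i]+.125),round(float(d[i]),1)) for i in range(2,len(d)-2) if abs(d[i])==abs(d[i-2:i+3]).max() and abs(d[i])>2]
        print(n,x0,pk)
im=cv2.imread("pics/top0.png")
g=cv2.cvtColor(im,cv2.COLOR_BGR2GRAY)
s=cv2.cvtColor(im,cv2.COLOR_BGR2HSV)[...,1]
m=np.zeros_like(g);m[220:242,254:266]=((s<70)&(g>85))[220:242,254:266]
n,l,st,_=cv2.connectedComponentsWithStats(m);k=1+st[1:,4].argmax()
w=plane("top",np.argwhere(l==k)[:,::-1],.08).astype(np.float32)*1e3
print("grip",st[k],w.mean(0),cv2.minAreaRect(w))
```

```text
top -135 [(-9.625, -4.3), (9.375, 2.6), (22.625, -7.1), (25.875, 5.1)]
top -40 [(-9.625, -4.4), (9.375, 2.8), (22.875, -7.2), (26.125, 5.0)]
top 50 [(-9.875, -4.2), (9.875, 2.7), (22.875, -6.9), (26.125, 5.2)]
scene -135 [(-24.125, 3.8), (7.875, 3.4)]
scene -40 [(-24.625, 4.0), (7.875, 3.5)]
scene 50 [(-24.375, 4.3), (7.875, 3.9)]
grip [256 225   5  11  34] [485.3939  168.26125] ((485.0904235839844, 168.4912109375), (7.6179280281066895, 24.62403106689453), 82.29309844970703)
```

Request:
{"name": "play_rows", "arguments": {"targets": [{"offset": [0,0,0],"delta_rot": [0,0,0.05],"hand": 1},{"offset": [0,0,0],"delta_rot": [0,0,0.05],"hand": 1},{"offset": [0,0,0],"delta_rot": [0,0,0.05],"hand": 1},{"offset": [0,0,0],"delta_rot": [0,0,0],"hand": 1},{"offset": [0,0,0],"delta_rot": [0,0,0],"hand": 1}]}}

```text
time: 0.72
eef_pos: [0.2089, -0.5356, 0.2053]
tool_rot: [0.999, -0.049, -0.0, -0.0]
wrist_force: [0.6, -0.3, 0.7]
finger_gap: 0.0941
grip_force: 0.0
```

Request:
{"name": "play_rows", "arguments": {"targets": [{"offset": [0,0,0],"delta_rot": [0,0,0.007],"hand": 1},{"offset": [0.029,-0.112,0],"delta_rot": [0,0,0],"hand": 1},{"offset": [0.029,-0.112,0],"delta_rot": [0,0,0],"hand": 1},{"offset": [0.029,-0.112,0],"delta_rot": [0,0,0],"hand": 1},{"offset": [0.029,-0.112,0],"delta_rot": [0,0,0],"hand": 1}]}}

```text
time: 1.35
eef_pos: [0.2941, -0.3188, 0.2056]
tool_rot: [0.998, -0.061, 0.0, 0.0]
wrist_force: [-0.2, -0.4, 0.7]
finger_gap: 0.094
grip_force: 0.0
```

Request:
{"name": "play_rows", "arguments": {"targets": [{"offset": [0.029,-0.112,0],"delta_rot": [0,0,0],"hand": 1},{"offset": [0.029,-0.112,0],"delta_rot": [0,0,0],"hand": 1},{"offset": [0.029,-0.112,0],"delta_rot": [0,0,0],"hand": 1},{"offset": [0.029,-0.112,0],"delta_rot": [0,0,0],"hand": 1},{"offset": [0.029,-0.112,0],"delta_rot": [0,0,0],"hand": 1}]}}

```text
time: 1.98
eef_pos: [0.4001, -0.0495, 0.2058]
tool_rot: [0.998, -0.061, 0.001, 0.0]
wrist_force: [0.7, 0.3, 0.3]
finger_gap: 0.094
grip_force: 0.0
```

Request:
{"name": "play_rows", "arguments": {"targets": [{"offset": [0.029,-0.112,0],"delta_rot": [0,0,0],"hand": 1},{"offset": [0.029,-0.112,0],"delta_rot": [0,0,0],"hand": 1},{"offset": [0.029,-0.112,0],"delta_rot": [0,0,0],"hand": 1},{"offset": [0,0,0],"delta_rot": [0,0,0],"hand": 1},{"offset": [0,0,0],"delta_rot": [0,0,0],"hand": 1}]}}

```text
time: 2.6
eef_pos: [0.4625, 0.1098, 0.2052]
tool_rot: [0.998, -0.06, -0.0, 0.001]
wrist_force: [-0.4, -0.2, -0.3]
finger_gap: 0.0937
grip_force: 0.0
```

```bash
cat > s.py <<'E'
from h import *
import sys
from scipy.spatial.transform import Rotation as R
s=r.get_state(); M=R.from_quat(s["tool_rot"])
print("t",s["time"],"tcp",(s["eef_pos"]*1e3).round(2),"phi",np.rad2deg(np.arctan2(M.as_matrix()[1,0],M.as_matrix()[0,0])).round(2),"z",M.as_matrix()[:,2].round(4),"F",s["wrist_force"].round(2),"T",s["torque"].round(3),"q",s["joints"].round(3),"gap",s["finger_gap"].round(4),s["grip_force"])
C=np.array([.55434,-.09596]);t=np.deg2rad(-6.80);ux=np.array([np.cos(t),np.sin(t)]);uy=np.array([-ux[1],ux[0]])
d=s["eef_pos"][:2]-C; print("rail xy mm",d@ux*1e3,d@uy*1e3,"F rail",s["wrist_force"][:2]@ux,s["wrist_force"][:2]@uy)
if len(sys.argv)>1:
    tg=np.array([float(a) for a in sys.argv[1:4]])/1e3
    print("tool shares",(M.inv().apply(tg-s["eef_pos"])/.5).round(4))
E
python3 s.py 485.1 168.1 150
```

```text
Traceback (most recent call last):
  File "s.py", line 5, in <module>
    print("t",s["time"],"tcp",(s["eef_pos"]*1e3).round(2),"phi",np.rad2deg(np.arctan2(M.as_matrix()[1,0],M.as_matrix()[0,0])).round(2),"z",M.as_matrix()[:,2].round(4),"F",s["wrist_force"].round(2),"T",s["torque"].round(3),"q",s["joints"].round(3),"gap",s["finger_gap"].round(4),s["grip_force"])
                                                                                                                                                                                                                                                             ^^^^^^^^^^^^^^^^^^^^^
AttributeError: 'float' object has no attribute 'round'
```

```bash
sed -i 's/s\["finger_gap"\].round(4)/s["finger_gap"]/' s.py; python3 s.py 485.1 168.1 150
```

```text
t 2.6 tcp [462.46 109.82 205.2 ] phi -6.9 z [-0.001  -0.0011 -1.    ] F [-0.44 -0.2  -0.31] T [ 0.013 -0.008 -0.024] q [ 8.700e-02  1.260e-01  1.703e+00 -1.000e-03  1.314e+00  1.779e+00] gap 0.09372222806904112 0.0
rail xy mm -115.5965651613106 193.45762819479683 F rail -0.4155791153496771 -0.25450974887710903
tool shares [ 0.031  -0.1213  0.1102]
```

Request:
{"name": "play_rows", "arguments": {"targets": [{"offset": [0.015,-0.061,0],"delta_rot": [0,0,0],"hand": 1},{"offset": [0.016,-0.06,0.05],"delta_rot": [0,0,0],"hand": 1},{"offset": [0,0,0.08],"delta_rot": [0,0,0],"hand": 1},{"offset": [0,0,0.06],"delta_rot": [0,0,0],"hand": 1},{"offset": [0,0,0],"delta_rot": [0,0,0],"hand": 1}]}}

```text
time: 3.22
eef_pos: [0.4836, 0.1661, 0.1087]
tool_rot: [0.998, -0.062, -0.003, 0.001]
wrist_force: [0.2, 0.6, 0.2]
finger_gap: 0.0943
grip_force: 0.0
```

```bash
python3 s.py 485.1 168.1 46
python3 - <<'E'
from h import *
a=r.grab_frame("scene")[...,::-1];b=r.grab_frame("top")[...,::-1]
o=np.hstack([cv2.resize(a[90:200,260:380],None,fx=3.2,fy=3.2,interpolation=2)[:350],cv2.resize(b[170:280,200:320],None,fx=3.2,fy=3.2,interpolation=2)[:350]])
cv2.imwrite("pics/g1.png",o)
E
```

```text
t 3.225 tcp [483.58 166.15 108.69] phi -7.1 z [-0.0054 -0.0017 -1.    ] F [0.23 0.59 0.21] T [ 0.08  -0.002 -0.025] q [ 1.950e-01  2.600e-01  1.786e+00 -1.000e-03  1.101e+00  1.890e+00] gap 0.09425028461803571 0.0
rail xy mm -101.29554019551583 251.88686091900354 F rail 0.15881406946357682 0.6088231464666229
tool shares [ 0.0032 -0.0045  0.1254]
```

View pics/g1.png

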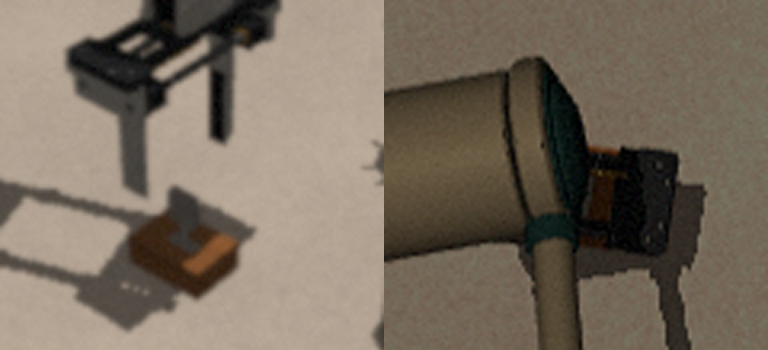

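The fingers straddle the grip, which is at about (183,200) in the left crop, with clearance on both sides. I descend now.

Request:
{"name": "play_rows", "arguments": {"targets": [{"offset": [0,0,0.05],"delta_rot": [0,0,0],"hand": 1},{"offset": [0,0,0.05],"delta_rot": [0,0,0],"hand": 1},{"offset": [0,0,0.023],"delta_rot": [0,0,0],"hand": 1},{"offset": [0,0,0],"delta_rot": [0,0,0],"hand": 1},{"offset": [0,0,0],"delta_rot": [0,0,0],"hand": 1}]}}

```text
time: 3.95
eef_pos: [0.4868, 0.1685, 0.0501]
tool_rot: [0.998, -0.061, 0.001, -0.0]
wrist_force: [-0.4, 0.9, -0.3]
finger_gap: 0.0941
grip_force: 0.0
```

```bash
python3 s.py 485.2 168.1 46
```

```text
t 3.95 tcp [486.84 168.48  50.14] phi -6.97 z [ 2.4e-03  4.0e-04 -1.0e+00] F [-0.43  0.87 -0.31] T [ 0.042 -0.013 -0.018] q [ 0.198  0.325  1.863 -0.     0.951  1.891] gap 0.09410785265538082 0.0
rail xy mm -98.33523111562285 254.58451301802387 F rail -0.5249772009885391 0.8109533557118165
tool shares [-0.0032  0.0012  0.0083]
```

Request:
{"name": "play_rows", "arguments": {"targets": [{"offset": [-0.003,0.001,0.007],"delta_rot": [0,0,0],"hand": 1},{"offset": [0,0,0],"delta_rot": [0,0,0],"hand": 0.4},{"offset": [0,0,0],"delta_rot": [0,0,0],"hand": 0},{"offset": [0,0,0],"delta_rot": [0,0,0],"hand": 0},{"offset": [0,0,0],"delta_rot": [0,0,0],"hand": 0}]}}

```text
time: 4.58
eef_pos: [0.4842, 0.1681, 0.0455]
tool_rot: [0.998, -0.061, 0.0, 0.0]
wrist_force: [-0.4, -0.4, 0.5]
finger_gap: 0.0576
grip_force: 0.0
```

Request:
{"name": "play_rows", "arguments": {"targets": [{"offset": [0,0,0],"delta_rot": [0,0,0],"hand": 0},{"offset": [0,0,0],"delta_rot": [0,0,0],"hand": 0},{"offset": [0,0,0],"delta_rot": [0,0,0],"hand": 0},{"offset": [0,0,0],"delta_rot": [0,0,0],"hand": 0},{"offset": [0,0,0],"delta_rot": [0,0,0],"hand": 0}]}}

```text
time: 5.2
eef_pos: [0.4842, 0.1681, 0.0454]
tool_rot: [0.998, -0.061, 0.0, 0.0]
wrist_force: [0.2, -0.4, -0.6]
finger_gap: 0.0096
grip_force: 30.0
```

```bash
python3 s.py 485.2 168.1 46
```

```text
t 5.2 tcp [484.18 168.06  45.44] phi -6.96 z [ 0.e+00 -1.e-04 -1.e+00] F [ 0.17 -0.4  -0.59] T [ 0.012  0.012 -0.028] q [ 0.198  0.329  1.873 -0.     0.94   1.891] gap 0.009604323095979372 29.997941153123975
rail xy mm -100.9233740679748 253.85422005366704 F rail 0.21388892555796257 -0.37273709517854536
tool shares [ 0.002  -0.0003 -0.0011]
```

Request:
{"name": "play_rows", "arguments": {"targets": [{"offset": [0,0,-0.01],"delta_rot": [0,0,0],"hand": 0},{"offset": [0,0,-0.04],"delta_rot": [0,0,0],"hand": 0},{"offset": [0,0,-0.05],"delta_rot": [0,0,0],"hand": 0},{"offset": [0,0,-0.04],"delta_rot": [0,0,0],"hand": 0},{"offset": [0,0,0],"delta_rot": [0,0,0],"hand": 0}]}}

```text
time: 5.82
eef_pos: [0.4855, 0.1683, 0.117]
tool_rot: [0.998, -0.061, 0.002, -0.0]
wrist_force: [0.3, 0.8, -0.9]
finger_gap: 0.0101
grip_force: 30.0
```

Request:
{"name": "play_rows", "arguments": {"targets": [{"offset": [0.008,0.05,0],"delta_rot": [0,0,0],"hand": 0},{"offset": [0.017,0.1,0],"delta_rot": [0,0,0],"hand": 0},{"offset": [0.017,0.1,0],"delta_rot": [0,0,0],"hand": 0},{"offset": [0.017,0.1,0],"delta_rot": [0,0,0],"hand": 0},{"offset": [0.016,0.1,0],"delta_rot": [0,0,0],"hand": 0}]}}

```text
time: 6.45
eef_pos: [0.4934, -0.0612, 0.1145]
tool_rot: [0.998, -0.061, -0.001, -0.0]
wrist_force: [0.5, -0.4, -0.8]
finger_gap: 0.0097
grip_force: 30.0
```

Request:
{"name": "play_rows", "arguments": {"targets": [{"offset": [0.008,0.058,0],"delta_rot": [0,0,-0.001],"hand": 0},{"offset": [0,0,0],"delta_rot": [0,0,0],"hand": 0},{"offset": [0,0,0],"delta_rot": [0,0,0],"hand": 0},{"offset": [0,0,0],"delta_rot": [0,0,0],"hand": 0},{"offset": [0,0,0],"delta_rot": [0,0,0],"hand": 0}]}}

```text
time: 7.08
eef_pos: [0.4945, -0.088, 0.1154]
tool_rot: [0.998, -0.058, -0.0, -0.0]
wrist_force: [0.2, -0.0, -0.9]
finger_gap: 0.0098
grip_force: 30.0
```

```bash
python3 s.py 494.7 -89.3 90
python3 - <<'E'
from h import *
a=r.grab_frame("scene")[...,::-1];b=r.grab_frame("top")[...,::-1]
o=np.hstack([cv2.resize(a[150:270,210:330],None,fx=3.3,fy=3.3,interpolation=2),cv2.resize(b[150:270,300:420],None,fx=3.3,fy=3.3,interpolation=2)])
cv2.imwrite("pics/g2.png",o);cv2.imwrite("pics/scene2.png",a)
E
```

```text
t 7.075 tcp [494.53 -88.03 115.42] phi -6.69 z [-1.e-04  1.e-04 -1.e+00] F [ 0.17 -0.03 -0.86] T [0.005 0.019 0.032] q [-0.315  0.238  1.799  0.     1.105  1.373] gap 0.009771730256178364 29.99753186479211
rail xy mm -60.32453171726542 0.7963088895846135 F rail 0.17707026578990706 -0.009205992673609933
tool shares [0.0006 0.0025 0.0508]
```

View pics/g2.png

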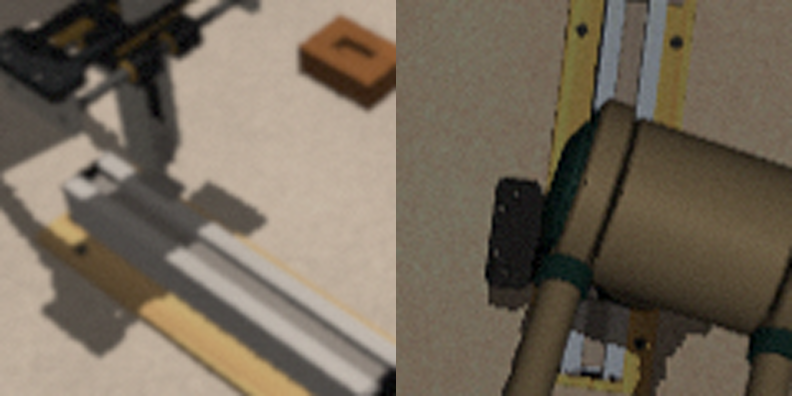

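The pocket is empty and the stud is in the fingers, held above the slot with the view blocked by the gripper. I correct y and lower to just above the lips.

Request:
{"name": "play_rows", "arguments": {"targets": [{"offset": [0,0.0025,0.03],"delta_rot": [0,0,0.0005],"hand": 0},{"offset": [0,0,0.03],"delta_rot": [0,0,0],"hand": 0},{"offset": [0,0,0.01],"delta_rot": [0,0,0],"hand": 0},{"offset": [0,0,0],"delta_rot": [0,0,0],"hand": 0},{"offset": [0,0,0],"delta_rot": [0,0,0],"hand": 0}]}}

```text
time: 7.8
eef_pos: [0.4948, -0.0905, 0.0806]
tool_rot: [0.998, -0.06, 0.0, 0.0]
wrist_force: [0.3, -0.1, -0.5]
finger_gap: 0.0097
grip_force: 30.0
```

```bash
python3 s.py 494.7 -89.3 74
```

```text
t 7.8 tcp [494.76 -90.47  80.6 ] phi -6.87 z [ 5.e-04 -2.e-04 -1.e+00] F [ 0.32 -0.07 -0.45] T [ 0.026  0.013 -0.038] q [-0.319  0.275  1.847 -0.     1.019  1.372] gap 0.009688521659652314 29.997479212470353
rail xy mm -59.8081691762136 -1.6003117658497323 F rail 0.3288132971337645 -0.03411783775275336
tool shares [-0.0004 -0.0023  0.0132]
```

Request:
{"name": "play_rows", "arguments": {"targets": [{"offset": [0,-0.002,0],"delta_rot": [0,0,0],"hand": 0},{"offset": [0,0,0.002],"delta_rot": [0,0,0],"hand": 0},{"offset": [0,0,0.003],"delta_rot": [0,0,0],"hand": 0},{"offset": [0,0,0.003],"delta_rot": [0,0,0],"hand": 0},{"offset": [0,0,0],"delta_rot": [0,0,0],"hand": 0}]}}

```text
time: 8.43
eef_pos: [0.4944, -0.0893, 0.0763]
tool_rot: [0.998, -0.06, -0.0, -0.0]
wrist_force: [0.6, 0.3, -1.1]
finger_gap: 0.0099
grip_force: 30.0
```

```bash
python3 s.py 494.7 -89.3 74
```

```text
t 8.425 tcp [494.43 -89.28  76.3 ] phi -6.87 z [-3.e-04  0.e+00 -1.e+00] F [ 0.57  0.31 -1.11] T [ 0.073  0.018 -0.012] q [-0.317  0.279  1.853 -0.     1.009  1.374] gap 0.009941382378129051 29.997423207387328
rail xy mm -60.27538925898025 -0.4592659460873887 F rail 0.5280064283398399 0.37619854946583087
tool shares [ 0.0005 -0.      0.0046]
```

Request:
{"name": "play_rows", "arguments": {"targets": [{"offset": [0,0,0.003],"delta_rot": [0,0,0],"hand": 0},{"offset": [0,0,0.003],"delta_rot": [0,0,0],"hand": 0},{"offset": [0,0,0.003],"delta_rot": [0,0,0],"hand": 0},{"offset": [0,0,0],"delta_rot": [0,0,0],"hand": 0},{"offset": [0,0,0],"delta_rot": [0,0,0],"hand": 0}]}}

```text
time: 9.05
eef_pos: [0.4946, -0.0893, 0.072]
tool_rot: [0.998, -0.06, 0.0, 0.0]
wrist_force: [0.5, -0.2, -1.0]
finger_gap: 0.0093
grip_force: 30.0
```

```bash
python3 s.py 494.7 -89.3 63.4
```

```text
t 9.05 tcp [494.64 -89.34  71.97] phi -6.87 z [ 1.e-04 -1.e-04 -1.e+00] F [ 0.46 -0.2  -0.97] T [ 0.017 -0.005 -0.001] q [-0.317  0.284  1.859 -0.     0.998  1.374] gap 0.009333976330811754 29.9974234867841
rail xy mm -60.065968602055946 -0.49900496130457267 F rail 0.48070110141840877 -0.1464527371272499
tool shares [ 0.0001 -0.0001  0.0171]
```

Request:
{"name": "play_rows", "arguments": {"targets": [{"offset": [0,-0.001,0],"delta_rot": [0,0,0],"hand": 0},{"offset": [0,-0.0006,0],"delta_rot": [0,0,0],"hand": 0},{"offset": [0,-0.0006,0],"delta_rot": [0,0,0],"hand": 0},{"offset": [0,0,0],"delta_rot": [0,0,0],"hand": 0},{"offset": [0,0,0],"delta_rot": [0,0,0],"hand": 0}]}}

```text
time: 9.68
eef_pos: [0.4947, -0.0882, 0.0719]
tool_rot: [0.998, -0.06, -0.0, 0.0]
wrist_force: [0.5, -0.3, -0.7]
finger_gap: 0.0098
grip_force: 30.0
```

```bash
python3 s.py 494.7 -89.3 63.4
```

```text
t 9.675 tcp [494.68 -88.25  71.95] phi -6.87 z [-0.e+00 -1.e-04 -1.e+00] F [ 0.48 -0.31 -0.67] T [0.073 0.017 0.006] q [-0.315  0.284  1.859 -0.     0.998  1.376] gap 0.009792553739179408 29.99756454024464
rail xy mm -60.15017603312467 0.5938805285764307 F rail 0.511428454543564 -0.24905952738978274
tool shares [0.0003 0.0021 0.0171]
```

Request:
{"name": "play_rows", "arguments": {"targets": [{"offset": [0,0.0022,0],"delta_rot": [0,0,0],"hand": 0},{"offset": [0,0.0016,0],"delta_rot": [0,0,0],"hand": 0},{"offset": [0,0.0006,0],"delta_rot": [0,0,0],"hand": 0},{"offset": [0,0,0],"delta_rot": [0,0,0],"hand": 0},{"offset": [0,0,0],"delta_rot": [0,0,0],"hand": 0}]}}

```text
time: 10.3
eef_pos: [0.4944, -0.0904, 0.072]
tool_rot: [0.998, -0.06, 0.0, 0.0]
wrist_force: [-0.2, -0.8, -1.0]
finger_gap: 0.0098
grip_force: 30.0
```

```bash
python3 s.py 494.7 -89.3 63.4
```

```text
t 10.3 tcp [494.44 -90.41  71.96] phi -6.87 z [ 0.e+00 -1.e-04 -1.e+00] F [-0.2  -0.83 -1.05] T [-0.001  0.058 -0.018] q [-0.319  0.284  1.859 -0.     0.998  1.371] gap 0.00978836118485524 29.997370610944927
rail xy mm -60.13344947259101 -1.582963640568896 F rail -0.09693391893738483 -0.8458820511786829
tool shares [ 0.0002 -0.0023  0.0171]
```

No contact over ±1.1 mm, so the slot centre is within 0.4 mm of my estimate. I return to centre and press down.

Request:
{"name": "play_rows", "arguments": {"targets": [{"offset": [0,-0.0022,0],"delta_rot": [0,0,0],"hand": 0},{"offset": [0,0,0.004],"delta_rot": [0,0,0],"hand": 0},{"offset": [0,0,0.004],"delta_rot": [0,0,0],"hand": 0},{"offset": [0,0,0.004],"delta_rot": [0,0,0],"hand": 0},{"offset": [0,0,0.004],"delta_rot": [0,0,0],"hand": 0}]}}

```text
time: 10.92
eef_pos: [0.4947, -0.0893, 0.0644]
tool_rot: [0.998, -0.06, 0.0, 0.0]
wrist_force: [-1.7, 0.1, 5.4]
finger_gap: 0.0099
grip_force: 30.0
```

Request:
{"name": "play_rows", "arguments": {"targets": [{"offset": [0,0,0.001],"delta_rot": [0,0,0],"hand": 0},{"offset": [0,0,0],"delta_rot": [0,0,0],"hand": 0},{"offset": [0,0,0],"delta_rot": [0,0,0],"hand": 0},{"offset": [0,0,0],"delta_rot": [0,0,0],"hand": 0},{"offset": [0,0,0],"delta_rot": [0,0,0],"hand": 0}]}}

```text
time: 11.55
eef_pos: [0.4947, -0.0893, 0.064]
tool_rot: [0.998, -0.06, 0.0, 0.0]
wrist_force: [-2.0, -0.4, 6.2]
finger_gap: 0.01
grip_force: 30.0
```

```bash
python3 s.py 494.7 -89.3 63.4
```

```text
t 11.55 tcp [494.69 -89.3   64.03] phi -6.87 z [ 5.e-04 -1.e-04 -1.e+00] F [-2.03 -0.44  6.19] T [ 0.195  0.247 -0.034] q [-0.317  0.293  1.87   0.     0.978  1.374] gap 0.009972919549197117 29.999022823758423
rail xy mm -60.01632743608299 -0.45064522338095886 F rail -1.9624383579596287 -0.6758409517859629
tool shares [ 0.     -0.      0.0013]
```

Request:
{"name": "play_rows", "arguments": {"targets": [{"offset": [0,0,0.001],"delta_rot": [0,0,-0.03],"hand": 0},{"offset": [0,0,0],"delta_rot": [0,0,-0.04],"hand": 0},{"offset": [0,0,0],"delta_rot": [0,0,-0.04],"hand": 0},{"offset": [0,0,0],"delta_rot": [0,0,-0.04],"hand": 0},{"offset": [0,0,0],"delta_rot": [0,0,0],"hand": 0}]}}

```text
time: 12.18
eef_pos: [0.4958, -0.0898, 0.0638]
tool_rot: [0.985, 0.175, 0.001, 0.001]
wrist_force: [-1.0, -0.4, 4.6]
finger_gap: 0.0098
grip_force: 30.0
```

```bash
python3 s.py 494.7 -89.3 63.6
```

```text
t 12.175 tcp [495.79 -89.82  63.84] phi 20.18 z [ 0.0027 -0.0011 -1.    ] F [-0.99 -0.42  4.62] T [ 0.048 -0.007  0.015] q [-0.317  0.294  1.87  -0.     0.975  0.902] gap 0.009838128016409372 30.00071692513302
rail xy mm -58.86967869053694 -0.8320088646928787 F rail -0.9351522074113233 -0.529631960289803
tool shares [-0.0017 -0.0017  0.0005]
```

Turning freely. I continue to 83.2°.

Request:
{"name": "play_rows", "arguments": {"targets": [{"offset": [0,-0.0005,0],"delta_rot": [0,0,-0.04],"hand": 0},{"offset": [0,0,0],"delta_rot": [0,0,-0.04],"hand": 0},{"offset": [0,0,0],"delta_rot": [0,0,-0.04],"hand": 0},{"offset": [0,0,0],"delta_rot": [0,0,-0.04],"hand": 0},{"offset": [0,0,0],"delta_rot": [0,0,0],"hand": 0}]}}

```text
time: 12.8
eef_pos: [0.4959, -0.0896, 0.0639]
tool_rot: [0.91, 0.415, 0.001, 0.001]
wrist_force: [-0.2, 0.7, 5.9]
finger_gap: 0.0102
grip_force: 30.0
```

```bash
python3 s.py 494.7 -89.3 63.6
```

```text
t 12.8 tcp [495.88 -89.62  63.89] phi 48.98 z [ 0.003  -0.0012 -1.    ] F [-0.19  0.67  5.88] T [-0.063  0.027  0.027] q [-0.317  0.294  1.87  -0.     0.975  0.399] gap 0.010179589279943781 30.000623089727014
rail xy mm -58.80014040686828 -0.6258676616217282 F rail -0.2639343851859316 0.642374167971047
tool shares [-0.0011 -0.0022  0.0006]
```

Request:
{"name": "play_rows", "arguments": {"targets": [{"offset": [0,0,0],"delta_rot": [0,0,-0.05],"hand": 0},{"offset": [0,0,0],"delta_rot": [0,0,-0.05],"hand": 0},{"offset": [0,0,0],"delta_rot": [0,0,-0.05],"hand": 0},{"offset": [0,0,0],"delta_rot": [0,0,-0.04],"hand": 0},{"offset": [0,0,0],"delta_rot": [0,0,0],"hand": 0}]}}

```text
time: 13.42
eef_pos: [0.4959, -0.0896, 0.0639]
tool_rot: [0.748, 0.664, 0.001, 0.001]
wrist_force: [0.8, -0.7, 6.8]
finger_gap: 0.0099
grip_force: 30.0
```

```bash
python3 s.py 494.7 -89.3 66.4
```

```text
t 13.425 tcp [495.94 -89.62  63.91] phi 83.18 z [ 0.0032 -0.0012 -1.    ] F [ 0.79 -0.75  6.79] T [-0.075 -0.102 -0.014] q [-0.317  0.294  1.87  -0.     0.975 -0.198] gap 0.009900341534702083 30.00032556708902
rail xy mm -58.73717718375392 -0.6165727983269155 F rail 0.8711474644374781 -0.6467559462244521
tool shares [ 0.0003 -0.0025 -0.005 ]
```

Turned to 83.2° with almost no torque, so the head is crosswise. I ease it up to just under the lips and slide along tool +y, which is rail +x, staying below any possible stop position.

Request:
{"name": "play_rows", "arguments": {"targets": [{"offset": [0,0,-0.0034],"delta_rot": [0,0,0],"hand": 0},{"offset": [0,0.005,0],"delta_rot": [0,0,0],"hand": 0},{"offset": [0,0.01,0],"delta_rot": [0,0,0],"hand": 0},{"offset": [0,0.01,0],"delta_rot": [0,0,0],"hand": 0},{"offset": [0,0.01,0],"delta_rot": [0,0,0],"hand": 0}]}}

```text
time: 14.05
eef_pos: [0.5091, -0.0907, 0.0643]
tool_rot: [0.748, 0.664, -0.002, -0.002]
wrist_force: [-4.2, 0.5, 5.4]
finger_gap: 0.0097
grip_force: 30.0
```

```bash
python3 s.py 494.7 -89.3 65.6
```

```text
t 14.05 tcp [509.08 -90.66  64.33] phi 83.15 z [-0.0058  0.001  -1.    ] F [-4.23  0.51  5.35] T [ 0.086  0.953 -0.017] q [-3.100e-01  3.150e-01  1.834e+00 -1.000e-03  9.980e-01 -1.900e-01] gap 0.009684974452902971 29.9989099954837
rail xy mm -45.5721679634313 -0.09559990094829993 F rail -4.26155014621037 0.009802732199449217
tool shares [-0.0007 -0.0289 -0.0024]
```

Request:
{"name": "play_rows", "arguments": {"targets": [{"offset": [0,0.013,0],"delta_rot": [0,0,0],"hand": 0},{"offset": [0,0.013,0],"delta_rot": [0,0,0],"hand": 0},{"offset": [0,0.013,0],"delta_rot": [0,0,0],"hand": 0},{"offset": [0,0.013,0],"delta_rot": [0,0,0],"hand": 0},{"offset": [0,0.01,0],"delta_rot": [0,0,0],"hand": 0}]}}

```text
time: 14.68
eef_pos: [0.54, -0.0944, 0.0643]
tool_rot: [0.748, 0.664, -0.002, -0.002]
wrist_force: [-4.1, 0.7, 6.1]
finger_gap: 0.0097
grip_force: 30.0
```

Request:
{"name": "play_rows", "arguments": {"targets": [{"offset": [0,0,0],"delta_rot": [0,0,0],"hand": 0},{"offset": [0,0,0],"delta_rot": [0,0,0],"hand": 0},{"offset": [0,0,0],"delta_rot": [0,0,0],"hand": 0},{"offset": [0,0,0],"delta_rot": [0,0,0],"hand": 0},{"offset": [0,0,0],"delta_rot": [0,0,0],"hand": 0}]}}

```text
time: 15.3
eef_pos: [0.5408, -0.0945, 0.0646]
tool_rot: [0.748, 0.664, -0.001, -0.001]
wrist_force: [-3.5, 0.4, 4.8]
finger_gap: 0.0097
grip_force: 30.0
```

```bash
python3 s.py 494.7 -89.3 65.6
```

```text
t 15.3 tcp [540.83 -94.49  64.62] phi 83.14 z [-3.5e-03  6.0e-04 -1.0e+00] F [-3.49  0.35  4.79] T [0.091 0.686 0.019] q [-2.990e-01  3.550e-01  1.767e+00 -1.000e-03  1.023e+00 -1.790e-01] gap 0.009705872984589938 29.998825332149863
rail xy mm -13.593711467970305 -0.13664343217704006 F rail -3.5118843440261536 -0.0631693960573209
tool shares [-0.0007 -0.0928 -0.0016]
```

Request:
{"name": "play_rows", "arguments": {"targets": [{"offset": [0,0.003,-0.0016],"delta_rot": [0,0,0],"hand": 0},{"offset": [0,0.003,0],"delta_rot": [0,0,0],"hand": 0},{"offset": [0,0.003,0],"delta_rot": [0,0,0],"hand": 0},{"offset": [0,0.003,0],"delta_rot": [0,0,0],"hand": 0},{"offset": [0,0.003,0],"delta_rot": [0,0,0],"hand": 0}]}}

```text
time: 15.92
eef_pos: [0.5474, -0.0952, 0.0651]
tool_rot: [0.748, 0.664, -0.002, -0.002]
wrist_force: [-4.5, 0.1, 4.8]
finger_gap: 0.0101
grip_force: 30.0
```

```bash
python3 s.py|cut -c1-230
```

```text
t 15.925 tcp [547.41 -95.25  65.13] phi 83.15 z [-5.4e-03  9.0e-04 -1.0e+00] F [-4.48  0.07  4.79] T [ 0.095  0.915 -0.029] q [-2.970e-01  3.640e-01  1.750e+00 -1.000e-03  1.032e+00 -1.770e-01] gap 0.010083770041935726 29.99878071
rail xy mm -6.962687570544474 -0.11282159157501703 F rail -4.459137175315233 -0.465493593711345
```

Request:
{"name": "play_rows", "arguments": {"targets": [{"offset": [0,0.0016,0],"delta_rot": [0,0,0],"hand": 0},{"offset": [0,0.0016,0],"delta_rot": [0,0,0],"hand": 0},{"offset": [0,0.0016,0],"delta_rot": [0,0,0],"hand": 0},{"offset": [0,0.0016,0],"delta_rot": [0,0,0],"hand": 0},{"offset": [0,0.0016,0],"delta_rot": [0,0,0],"hand": 0}]}}

```text
time: 16.55
eef_pos: [0.5513, -0.0957, 0.0651]
tool_rot: [0.748, 0.664, -0.002, -0.002]
wrist_force: [-4.7, 0.5, 6.8]
finger_gap: 0.0099
grip_force: 30.0
```

```bash
python3 s.py|cut -c1-230
```

```text
t 16.55 tcp [551.33 -95.74  65.13] phi 83.15 z [-5.5e-03  9.0e-04 -1.0e+00] F [-4.69  0.46  6.82] T [ 0.093  0.848 -0.013] q [-2.960e-01  3.700e-01  1.742e+00 -1.000e-03  1.036e+00 -1.760e-01] gap 0.009934249868465871 29.998689992
rail xy mm -3.013086539003485 -0.13968556831046539 F rail -4.709757785691552 -0.09338082711675719
```

Request:
{"name": "play_rows", "arguments": {"targets": [{"offset": [0,0.0016,0],"delta_rot": [0,0,0],"hand": 0},{"offset": [0,0.0016,0],"delta_rot": [0,0,0],"hand": 0},{"offset": [0,0.0016,0],"delta_rot": [0,0,0],"hand": 0},{"offset": [0,0.0016,0],"delta_rot": [0,0,0],"hand": 0},{"offset": [0,0.0016,0],"delta_rot": [0,0,0],"hand": 0}]}}

```text
time: 17.18
eef_pos: [0.5553, -0.0962, 0.0651]
tool_rot: [0.748, 0.664, -0.002, -0.002]
wrist_force: [-4.1, 1.0, 5.4]
finger_gap: 0.0099
grip_force: 30.0
```

```bash
python3 s.py|cut -c1-140
```

```text
t 17.175 tcp [555.31 -96.23  65.14] phi 83.15 z [-5.5e-03  9.0e-04 -1.0e+00] F [-4.13  0.96  5.39] T [ 0.088  0.803 -0.022] q [-2.950e-01  3
rail xy mm 0.9988886557569339 -0.15570007014145595 F rail -4.213029215113597 0.46515717848660115
```

Request:
{"name": "play_rows", "arguments": {"targets": [{"offset": [0,0.0016,0],"delta_rot": [0,0,0],"hand": 0},{"offset": [0,0.0016,0],"delta_rot": [0,0,0],"hand": 0},{"offset": [0,0.0016,0],"delta_rot": [0,0,0],"hand": 0},{"offset": [0,0.0016,0],"delta_rot": [0,0,0],"hand": 0},{"offset": [0,0.0016,0],"delta_rot": [0,0,0],"hand": 0}]}}

```text
time: 17.8
eef_pos: [0.5593, -0.0967, 0.0651]
tool_rot: [0.748, 0.664, -0.002, -0.002]
wrist_force: [-4.4, -0.2, 5.3]
finger_gap: 0.0098
grip_force: 30.0
```

```bash
sed -i 's/\[:,2\].round(4)/[:,2].round(5)/' s.py; python3 s.py|cut -c1-140
```

```text
t 17.8 tcp [559.29 -96.69  65.14] phi 83.15 z [-5.4900e-03  9.3000e-04 -9.9998e-01] F [-4.45 -0.16  5.29] T [0.077 0.903 0.013] q [-2.930e-0
rail xy mm 5.0055778768628505 -0.13732133031403432 F rail -4.397756288141308 -0.6859413059529959
```

Request:
{"name": "play_rows", "arguments": {"targets": [{"offset": [0,0.0016,0],"delta_rot": [0,0,0],"hand": 0},{"offset": [0,0.0016,0],"delta_rot": [0,0,0],"hand": 0},{"offset": [0,0.0016,0],"delta_rot": [0,0,0],"hand": 0},{"offset": [0,0.0016,0],"delta_rot": [0,0,0],"hand": 0},{"offset": [0,0.0016,0],"delta_rot": [0,0,0],"hand": 0}]}}

```text
time: 18.42
eef_pos: [0.5633, -0.0972, 0.0651]
tool_rot: [0.748, 0.664, -0.002, -0.002]
wrist_force: [-3.7, 1.1, 6.1]
finger_gap: 0.0098
grip_force: 30.0
```

```bash
python3 s.py|cut -c1-140
```

```text
t 18.425 tcp [563.27 -97.18  65.14] phi 83.15 z [-5.5000e-03  9.1000e-04 -9.9998e-01] F [-3.66  1.07  6.09] T [ 0.095  0.889 -0.009] q [-2.9
rail xy mm 9.010476399162835 -0.1501614622977152 F rail -3.7592705280652083 0.6252506592809914
```

Request:
{"name": "play_rows", "arguments": {"targets": [{"offset": [0,0.0016,0],"delta_rot": [0,0,0],"hand": 0},{"offset": [0,0.0016,0],"delta_rot": [0,0,0],"hand": 0},{"offset": [0,0.0016,0],"delta_rot": [0,0,0],"hand": 0},{"offset": [0,0.0016,0],"delta_rot": [0,0,0],"hand": 0},{"offset": [0,0.0016,0],"delta_rot": [0,0,0],"hand": 0}]}}

```text
time: 19.05
eef_pos: [0.5672, -0.0977, 0.0651]
tool_rot: [0.748, 0.664, -0.002, -0.002]
wrist_force: [-4.5, 0.7, 4.5]
finger_gap: 0.01
grip_force: 30.0
```

```bash
python3 s.py|cut -c1-140
```

```text
t 19.05 tcp [567.24 -97.66  65.15] phi 83.15 z [-5.4800e-03  9.1000e-04 -9.9998e-01] F [-4.46  0.71  4.47] T [ 0.112  0.889 -0.036] q [-2.91
rail xy mm 13.00616755636148 -0.16367737138697266 F rail -4.508180722672975 0.17391591773719572
```

Request:
{"name": "play_rows", "arguments": {"targets": [{"offset": [0,0.0016,0],"delta_rot": [0,0,0],"hand": 0},{"offset": [0,0.0016,0],"delta_rot": [0,0,0],"hand": 0},{"offset": [0,0.0016,0],"delta_rot": [0,0,0],"hand": 0},{"offset": [0,0.0016,0],"delta_rot": [0,0,0],"hand": 0},{"offset": [0,0.0016,0],"delta_rot": [0,0,0],"hand": 0}]}}

```text
time: 19.68
eef_pos: [0.5712, -0.0981, 0.0652]
tool_rot: [0.748, 0.664, -0.002, -0.002]
wrist_force: [-4.5, 0.5, 5.5]
finger_gap: 0.0101
grip_force: 30.0
```

```bash
python3 s.py|cut -c1-140
```

```text
t 19.675 tcp [571.22 -98.15  65.16] phi 83.15 z [-5.4400e-03  8.9000e-04 -9.9998e-01] F [-4.53  0.52  5.53] T [0.084 0.91  0.   ] q [-2.900e
rail xy mm 17.02277969430839 -0.17339222220659892 F rail -4.559388211211094 -0.022208700059859074
```

Request:
{"name": "play_rows", "arguments": {"targets": [{"offset": [0,0.0016,0],"delta_rot": [0,0,0],"hand": 0},{"offset": [0,0.0016,0],"delta_rot": [0,0,0],"hand": 0},{"offset": [0,0.0016,0],"delta_rot": [0,0,0],"hand": 0},{"offset": [0,0.0016,0],"delta_rot": [0,0,0],"hand": 0},{"offset": [0,0.0016,0],"delta_rot": [0,0,0],"hand": 0}]}}

```text
time: 20.3
eef_pos: [0.5752, -0.0986, 0.0651]
tool_rot: [0.748, 0.664, -0.002, -0.002]
wrist_force: [-4.0, 0.8, 5.0]
finger_gap: 0.0099
grip_force: 30.0
```

```bash
python3 s.py|cut -c1-140
```

```text
t 20.3 tcp [575.18 -98.62  65.14] phi 83.15 z [-5.5000e-03  8.8000e-04 -9.9998e-01] F [-4.03  0.84  5.04] T [ 0.118  0.937 -0.031] q [-2.890
rail xy mm 21.00462326379963 -0.1791777737880061 F rail -4.104201501979821 0.3598997971828477
```

Request:
{"name": "play_rows", "arguments": {"targets": [{"offset": [0,0.0016,0],"delta_rot": [0,0,0],"hand": 0},{"offset": [0,0.0016,0],"delta_rot": [0,0,0],"hand": 0},{"offset": [0,0.0016,0],"delta_rot": [0,0,0],"hand": 0},{"offset": [0,0.0016,0],"delta_rot": [0,0,0],"hand": 0},{"offset": [0,0.0016,0],"delta_rot": [0,0,0],"hand": 0}]}}

```text
time: 20.92
eef_pos: [0.5792, -0.0991, 0.0652]
tool_rot: [0.748, 0.664, -0.002, -0.002]
wrist_force: [-4.2, -0.4, 5.5]
finger_gap: 0.01
grip_force: 30.0
```

```bash
python3 s.py|cut -c1-140
```

```text
t 20.925 tcp [579.16 -99.12  65.17] phi 83.15 z [-5.4500e-03  8.5000e-04 -9.9998e-01] F [-4.24 -0.36  5.54] T [0.082 0.896 0.062] q [-2.870e
rail xy mm 25.021635758473835 -0.20199265508747316 F rail -4.163846122110958 -0.8627961916131851
```

Request:
{"name": "play_rows", "arguments": {"targets": [{"offset": [0,0.0016,0],"delta_rot": [0,0,0],"hand": 0},{"offset": [0,0.0016,0],"delta_rot": [0,0,0],"hand": 0},{"offset": [0,0.0016,0],"delta_rot": [0,0,0],"hand": 0},{"offset": [0,0.0016,0],"delta_rot": [0,0,0],"hand": 0},{"offset": [0,0.0016,0],"delta_rot": [0,0,0],"hand": 0}]}}

```text
time: 21.55
eef_pos: [0.5831, -0.0996, 0.0652]
tool_rot: [0.748, 0.664, -0.002, -0.002]
wrist_force: [-3.7, 0.7, 4.3]
finger_gap: 0.0095
grip_force: 30.0
```

```bash
python3 s.py|cut -c1-140
```

```text
t 21.55 tcp [583.12 -99.6   65.16] phi 83.15 z [-5.5000e-03  8.7000e-04 -9.9998e-01] F [-3.68  0.75  4.33] T [ 0.1    0.862 -0.053] q [-2.86
rail xy mm 29.005824934323613 -0.20358894775786981 F rail -3.7385269735473283 0.306896276561365
```

Request:
{"name": "play_rows", "arguments": {"targets": [{"offset": [0,0.0016,0],"delta_rot": [0,0,0],"hand": 0},{"offset": [0,0.0016,0],"delta_rot": [0,0,0],"hand": 0},{"offset": [0,0.0016,0],"delta_rot": [0,0,0],"hand": 0},{"offset": [0,0.0016,0],"delta_rot": [0,0,0],"hand": 0},{"offset": [0,0.0016,0],"delta_rot": [0,0,0],"hand": 0}]}}

```text
time: 22.18
eef_pos: [0.5871, -0.1001, 0.0652]
tool_rot: [0.748, 0.664, -0.002, -0.002]
wrist_force: [-3.9, 0.0, 4.8]
finger_gap: 0.0095
grip_force: 30.0
```

```bash
python3 s.py|cut -c1-140
```

```text
t 22.175 tcp [ 587.11 -100.09   65.16] phi 83.15 z [-5.4500e-03  8.5000e-04 -9.9998e-01] F [-3.86  0.02  4.77] T [0.028 0.883 0.022] q [-2.8
rail xy mm 33.03244074497622 -0.21794709843199137 F rail -3.832114376800389 -0.4413103726817058
```

Request:
{"name": "play_rows", "arguments": {"targets": [{"offset": [0,0.0016,0],"delta_rot": [0,0,0],"hand": 0},{"offset": [0,0.0016,0],"delta_rot": [0,0,0],"hand": 0},{"offset": [0,0.0016,0],"delta_rot": [0,0,0],"hand": 0},{"offset": [0,0.0016,0],"delta_rot": [0,0,0],"hand": 0},{"offset": [0,0.0016,0],"delta_rot": [0,0,0],"hand": 0}]}}

```text
time: 22.8
eef_pos: [0.5911, -0.1006, 0.0652]
tool_rot: [0.748, 0.664, -0.002, -0.002]
wrist_force: [-5.0, 0.1, 5.5]
finger_gap: 0.0098
grip_force: 30.0
```

```bash
python3 s.py|cut -c1-140
```

```text
t 22.8 tcp [ 591.1  -100.6    65.17] phi 83.15 z [-5.4500e-03  8.1000e-04 -9.9998e-01] F [-4.98  0.12  5.5 ] T [ 0.079  0.934 -0.013] q [-2.
rail xy mm 37.05070485252961 -0.25580226289295566 F rail -4.962071417930076 -0.47012814626479954
```

Request:
{"name": "play_rows", "arguments": {"targets": [{"offset": [0,0.0012,0],"delta_rot": [0,0,0],"hand": 0},{"offset": [0,0.0012,0],"delta_rot": [0,0,0],"hand": 0},{"offset": [0,0.0012,0],"delta_rot": [0,0,0],"hand": 0},{"offset": [0,0.0012,0],"delta_rot": [0,0,0],"hand": 0},{"offset": [0,0.0012,0],"delta_rot": [0,0,0],"hand": 0}]}}

```text
time: 23.42
eef_pos: [0.5935, -0.1009, 0.0651]
tool_rot: [0.748, 0.664, -0.002, -0.003]
wrist_force: [-4.7, -0.0, 5.6]
finger_gap: 0.01
grip_force: 30.0
```

```bash
python3 s.py|cut -c1-140
```

```text
t 23.425 tcp [ 593.52 -100.86   65.11] phi 83.15 z [-6.5900e-03  9.7000e-04 -9.9998e-01] F [-4.67 -0.05  5.59] T [ 0.104  1.037 -0.011] q [-
rail xy mm 39.479789580788434 -0.22273245558341917 F rail -4.63242282722335 -0.5995854073187571
```

Tilt and torque stepped up by about 0.9 N, so the stop's spring is engaged from around x = 37–38. I go on in finer steps.

Request:
{"name": "play_rows", "arguments": {"targets": [{"offset": [0,0.0008,0],"delta_rot": [0,0,0],"hand": 0},{"offset": [0,0.0008,0],"delta_rot": [0,0,0],"hand": 0},{"offset": [0,0.0008,0],"delta_rot": [0,0,0],"hand": 0},{"offset": [0,0.0006,0],"delta_rot": [0,0,0],"hand": 0},{"offset": [0,0.0006,0],"delta_rot": [0,0,0],"hand": 0}]}}

```text
time: 24.05
eef_pos: [0.5951, -0.101, 0.0651]
tool_rot: [0.748, 0.664, -0.002, -0.003]
wrist_force: [-5.6, 0.4, 5.9]
finger_gap: 0.01
grip_force: 30.0
```

```bash
python3 s.py|cut -c1-140
```

```text
t 24.05 tcp [ 595.14 -101.05   65.11] phi 83.16 z [-6.8500e-03  9.9000e-04 -9.9998e-01] F [-5.58  0.41  5.87] T [0.13  1.119 0.017] q [-2.83
rail xy mm 41.120117925373926 -0.22088268828874652 F rail -5.589822619301945 -0.25487391956607197
```

Request:
{"name": "play_rows", "arguments": {"targets": [{"offset": [0,0.0005,0],"delta_rot": [0,0,0],"hand": 0},{"offset": [0,0.0005,0],"delta_rot": [0,0,0],"hand": 0},{"offset": [0,0.0005,0],"delta_rot": [0,0,0],"hand": 0},{"offset": [0,0.0005,0],"delta_rot": [0,0,0],"hand": 0},{"offset": [0,0.0005,0],"delta_rot": [0,0,0],"hand": 0}]}}

```text
time: 24.68
eef_pos: [0.5962, -0.1012, 0.0651]
tool_rot: [0.748, 0.664, -0.002, -0.003]
wrist_force: [-5.7, 0.5, 5.6]
finger_gap: 0.0097
grip_force: 30.0
```

```bash
python3 s.py|cut -c1-140
```

```text
t 24.675 tcp [ 596.24 -101.19   65.07] phi 83.15 z [-0.00717  0.00103 -0.99997] F [-5.68  0.49  5.57] T [0.111 1.126 0.004] q [-2.820e-01  4
rail xy mm 42.2251817386003 -0.2360964257066182 F rail -5.6975101116946725 -0.18913296638015187
```

Request:
{"name": "play_rows", "arguments": {"targets": [{"offset": [0,0.0005,0],"delta_rot": [0,0,0],"hand": 0},{"offset": [0,0.0005,0],"delta_rot": [0,0,0],"hand": 0},{"offset": [0,0.0005,0],"delta_rot": [0,0,0],"hand": 0},{"offset": [0,0.0005,0],"delta_rot": [0,0,0],"hand": 0},{"offset": [0,0.0005,0],"delta_rot": [0,0,0],"hand": 0}]}}

```text
time: 25.3
eef_pos: [0.5972, -0.1013, 0.0651]
tool_rot: [0.748, 0.664, -0.003, -0.003]
wrist_force: [-6.3, 1.2, 5.8]
finger_gap: 0.0094
grip_force: 30.0
```

```bash
python3 s.py|cut -c1-140
```

```text
t 25.3 tcp [ 597.21 -101.3    65.08] phi 83.16 z [-0.00772  0.00112 -0.99997] F [-6.29  1.19  5.75] T [0.102 1.317 0.02 ] q [-2.820e-01  4.3
rail xy mm 43.199514703659815 -0.23163334950738268 F rail -6.387173952541653 0.43207925639011757
```

Request:
{"name": "play_rows", "arguments": {"targets": [{"offset": [0,0.0005,0],"delta_rot": [0,0,0],"hand": 0},{"offset": [0,0.0005,0],"delta_rot": [0,0,0],"hand": 0},{"offset": [0,0.0005,0],"delta_rot": [0,0,0],"hand": 0},{"offset": [0,0.0005,0],"delta_rot": [0,0,0],"hand": 0},{"offset": [0,0,0],"delta_rot": [0,0,0],"hand": 0}]}}

```text
time: 25.92
eef_pos: [0.5973, -0.1013, 0.065]
tool_rot: [0.748, 0.664, -0.003, -0.004]
wrist_force: [-6.9, 0.3, 8.3]
finger_gap: 0.01
grip_force: 30.0
```

```bash
python3 s.py|cut -c1-140
```

```text
t 25.925 tcp [ 597.3  -101.29   64.95] phi 83.16 z [-0.00953  0.00136 -0.99995] F [-6.93  0.33  8.28] T [0.12  1.531 0.05 ] q [-0.282  0.432
rail xy mm 43.293044034940586 -0.2099113439644378 F rail -6.9214240510153475 -0.49129905682577235
```

The stud has stopped dead at x = 43.3 with the load rising, so the stop is home after about 4–5 mm of spring travel. I ease up to the lips, relax the push a little, and check the reading before opening.

Request:
{"name": "play_rows", "arguments": {"targets": [{"offset": [0,0,-0.0012],"delta_rot": [0,0,0],"hand": 0},{"offset": [0,0,-0.0012],"delta_rot": [0,0,0],"hand": 0},{"offset": [0,-0.0015,0],"delta_rot": [0,0,0],"hand": 0},{"offset": [0,-0.0015,0],"delta_rot": [0,0,0],"hand": 0},{"offset": [0,0,0],"delta_rot": [0,0,0],"hand": 0}]}}

```text
time: 26.55
eef_pos: [0.5972, -0.1013, 0.0659]
tool_rot: [0.748, 0.664, -0.002, -0.003]
wrist_force: [-7.1, 0.2, 3.9]
finger_gap: 0.0095
grip_force: 30.0
```

```bash
python3 s.py|cut -c1-140
```

```text
t 26.55 tcp [ 597.19 -101.27   65.9 ] phi 83.15 z [-0.00682  0.00107 -0.99998] F [-7.13  0.15  3.88] T [ 0.059  1.155 -0.009] q [-2.820e-01 
rail xy mm 43.177707497676636 -0.19964744100500073 F rail -7.095559419308384 -0.6942992868024473
```

Request:
{"name": "play_rows", "arguments": {"targets": [{"offset": [0,-0.0015,-0.0004],"delta_rot": [0,0,0],"hand": 0},{"offset": [0,0,0],"delta_rot": [0,0,0],"hand": 0},{"offset": [0,0,0],"delta_rot": [0,0,0],"hand": 0.5},{"offset": [0,0,0],"delta_rot": [0,0,0],"hand": 0.5},{"offset": [0,0,0],"delta_rot": [0,0,0],"hand": 0.5}]}}

```text
time: 27.18
eef_pos: [0.6007, -0.102, 0.0669]
tool_rot: [0.748, 0.663, 0.0, 0.001]
wrist_force: [-0.6, -0.1, 0.8]
finger_gap: 0.0364
grip_force: 0.0
```

Request:
{"name": "play_rows", "arguments": {"targets": [{"offset": [0,0,0],"delta_rot": [0,0,0],"hand": 0.5},{"offset": [0,0,0],"delta_rot": [0,0,0],"hand": 0.5},{"offset": [0,0,0],"delta_rot": [0,0,0],"hand": 0.5},{"offset": [0,0,0],"delta_rot": [0,0,0],"hand": 0.5},{"offset": [0,0,0],"delta_rot": [0,0,0],"hand": 0.5}]}}

```text
time: 27.8
eef_pos: [0.5998, -0.1018, 0.0669]
tool_rot: [0.748, 0.663, 0.0, 0.0]
wrist_force: [0.4, -0.3, -0.5]
finger_gap: 0.0469
grip_force: 0.0
```

```bash
python3 s.py
```

```text
t 27.8 tcp [ 599.83 -101.77   66.88] phi 83.13 z [ 1.4e-04 -1.0e-04 -1.0e+00] F [ 0.37 -0.29 -0.51] T [-0.104 -0.03   0.001] q [-0.282  0.429  1.634 -0.     1.078 -0.162] gap 0.046881349063428446 0.0
rail xy mm 45.85986263579577 -0.3875952369120644 F rail 0.4017185681743542 -0.247668376788402
```

Request:
{"name": "play_rows", "arguments": {"targets": [{"offset": [0,0,-0.03],"delta_rot": [0,0,0],"hand": 0.5},{"offset": [0,0,-0.06],"delta_rot": [0,0,0],"hand": 0.5},{"offset": [0,0,-0.08],"delta_rot": [0,0,0],"hand": 0.5},{"offset": [0,0,-0.08],"delta_rot": [0,0,0],"hand": 0.5},{"offset": [0,-0.05,0],"delta_rot": [0,0,0],"hand": 0.5}]}}

```text
time: 28.42
eef_pos: [0.5786, -0.0998, 0.1967]
tool_rot: [0.748, 0.664, 0.003, 0.004]
wrist_force: [0.6, 0.3, 0.7]
finger_gap: 0.0471
grip_force: 0.0
```

Request:
{"name": "play_rows", "arguments": {"targets": [{"offset": [0,-0.11,0],"delta_rot": [0,0,0],"hand": 0.5},{"offset": [0,-0.11,0],"delta_rot": [0,0,0],"hand": 0.5},{"offset": [0,-0.1,0],"delta_rot": [0,0,0],"hand": 0.5},{"offset": [0,0,0],"delta_rot": [0,0,0],"hand": 0.5},{"offset": [0,0,0],"delta_rot": [0,0,0],"hand": 0.5}]}}

```text
time: 29.05
eef_pos: [0.4175, -0.0801, 0.1931]
tool_rot: [0.748, 0.663, 0.001, 0.002]
wrist_force: [0.2, 0.3, 0.2]
finger_gap: 0.0469
grip_force: 0.0
```

```bash
python3 s.py
python3 - <<'E'
from h import *
a=r.grab_frame("scene")[...,::-1];b=r.grab_frame("top")[...,::-1]
o=np.hstack([cv2.resize(a[190:310,215:365],None,fx=2.6,fy=2.6,interpolation=2),cv2.resize(b[120:240,290:440],None,fx=2.6,fy=2.6,interpolation=2)])
cv2.imwrite("pics/f.png",o)
C=np.array([.55434,-.09596]);t=np.deg2rad(-6.80);ux=np.array([np.cos(t),np.sin(t)]);uy=np.array([-ux[1],ux[0]])
for n in("scene","top"):
    P=[np.r_[C+ux*x/1e3+uy*y/1e3,z/1e3] for x,y,z in((43.3,-14.,101.),(43.3,14,101))]
    print(n,proj(n,P).round(1).tolist(), ((proj(n,P)-((215,190) if n=="scene" else (290,120)))*2.6+((0,0) if n=="scene" else (390,0))).round(0).tolist())
E
```

```text
t 29.05 tcp [417.49 -80.07 193.14] phi 83.12 z [ 0.00357 -0.00121 -0.99999] F [0.18 0.33 0.18] T [-0.055 -0.17   0.043] q [-0.354  0.053  1.818  0.     1.267 -0.234] gap 0.04685086950215464 0.0
rail xy mm -137.7653052675964 -0.42303328072290197 F rail 0.137105760755011 0.35122381958192406
scene [[285.4, 227.5], [294.3, 220.2]] [[183.0, 98.0], [206.0, 78.0]]
top [[376.1, 185.4], [364.6, 183.9]] [[614.0, 170.0], [584.0, 166.0]]
```

View pics/f.png

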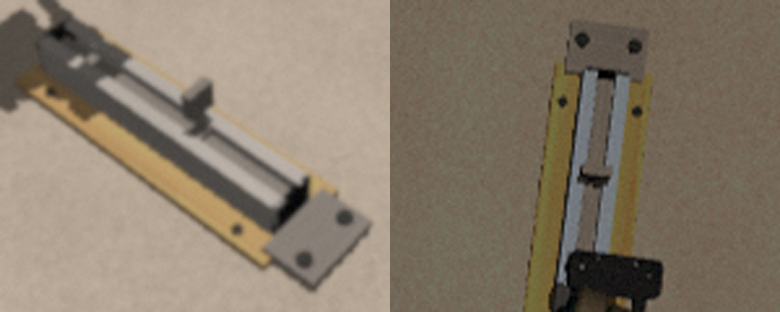

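The stud stands upright and crosswise in the rail, with its grip top at about (595,170) in the right crop. That is where the home position projects, and nothing else has moved.

```bash
python3 -c "
from plant import r
print(r.job_done())"
```

```text
the job is handed in; nothing more can be done
None
```

The job is handed in: the stud is caught crosswise under the lips and stands upright. I felt the stop come home at rail x of about 43 mm. The final pictures show the stud still there after release, though they cannot show the stop itself.

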